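# Open the chip guard's sprung gate past its bent keeper and hold it ajar

### The arm

A 6-joint arm with a two-finger parallel gripper is mounted at the origin on the work surface. World frame = base frame: x ahead of the robot, y to its left, z up, the work surface at z = 0. Lengths are in m, angles in rad, forces in N, time in s.
With the tool pointing down it reaches from about 0.3 to 0.825 m from the base axis. Payload 5.4 kg.
Tool frame: the origin (TCP) lies at the very end of the fingers, on their centre line; the grasp point (between the pads) lies 19 mm behind it; z points along the fingers, y is the line along which they close (so a half turn about z gives the same grasp; the last joint's range is limited). The gripper opens to 92 mm and grips with 3 to 60 N. Pads are 20 mm wide; open, the fingers measure 128 mm over their backs; the gripper's body (75 mm by 189 mm) begins 69 mm behind the grasp point.
Start: joints at [-1.429, 0.158, 1.597, -0, 1.386, -0.21], TCP at [0.198, -0.54, 0.215] pointing down, gripper open.
Joint ranges: [-2.91, 2.91], [-0.94, 2.29], [0.18, 2.7], [-1.29, 4.43], [0.17, 2.64], [-3, 3]. Speed limits (rad/s): [2.57, 2.57, 3.14, 3.14, 3.14, 3.14].

### API

Orientations are given as a rotation vector (axis times angle).
In Python, from workcell import bot gives the robot as it stands. Calls block until the motion is done:
- bot.goto(position, orientation): joint-space move of the TCP to a pose.
- bot.line_to(position, rot=None, max_speed=0.15): straight line of the TCP; rot=None keeps the orientation; max_speed is the mean speed in m/s.
- bot.set_joints(angles): joint-space move.
- bot.set_gripper(opening, newtons=None): opening from 0.0 (shut) to 1.0 (fully open); newtons is the grip in N (None keeps the last); returns when the fingers have stopped.
- bot.hold(seconds).
- bot.inverse_kinematics(position, orientation): joint angles nearest the present ones, or None.
- bot.read_camera(name): name is "scene" or "top" or "wrist"; returns a dict with "pixels" (400x640x3 uint8, blue, green, red), "fx", "fy", "cx", "cy" (pixels), "R" (3x3) and "t" (3): a world point X has camera coordinates R X + t. Camera axes: x right, y down, z forward; pixel columns grow to the right and rows downward; lengths in m; the calibration is good to about 2 mm. A picture is of the moment at which its call begins. There is no depth.
A pose or a line that the arm cannot do raises bot.MotionError and nothing moves.
- bot.job_done(): hands the job in; it is judged then, once.
Readings, each from a call of its own:
- bot.current_clock(): time.
- bot.current_joints(): joint angles.
- bot.current_joint_vel(): joint speeds.
- bot.current_effort(): joint torques, N m.
- bot.current_ee_pos(): TCP position.
- bot.current_tool_rot(): TCP orientation.
- bot.current_contact_force(): force on the tool from outside, world axes, zero at the start.
- bot.current_ft_torque(): the same for the moment, N m.
- bot.current_opening(): opening from 0.0 (shut) to 1.0 (fully open).
- bot.current_grip_force(): force on a finger pad.
Only numpy, scipy, OpenCV 4.12 (cv2) and the standard library are available. Lean on these libraries where they do the work, as an engineer would, in place of code of your own. Each camera call takes 0.05 s, during which the arm holds its last target. There are 200 camera calls.

### The job

Take the brass ball knob of the barrel bolt on the green chip-guard gate and draw the bolt all the way back, then lift the sagging bolt over the bent lip of the keeper while you pull the gate towards you, without wrenching the bolt against the keeper. Swing the gate to about 25 degrees ajar, and finish still gripping the knob, holding the gate there with the bolt drawn, so that I can reach in for the ebony peg. Leave the peg, the red stop button and the loose pieces on the cart as they are.

Things in the scene. Friction and masses are not known exactly. Their poses are not given: they have to be found in the camera images.
- guard: Low chip guard bolted to the cart: grey posts 154 mm high, clear sides and back, open above, green-framed gate in front. Origin: on the cart top under the middle of the shut gate's hinge line; x points from the gate into the guard (away from the person opening it), y along the shut gate from the latch post (y = -136 mm) to the hinge post, z up. Turned up to 17 degrees; fixed.
- hinge (a point): Point on the gate's upright hinge axis, 120 mm along +y from the guard's origin, 130 mm above the cart top. The gate's frame is 16 mm thick, 4 to 20 mm behind (+x of) this axis when shut, reaches 228 mm from it towards -y, and is 150 mm high.
- gate (a joint): Angle of the gate, rad: 0 shut, grows as its latch edge swings out along the guard's -x (clockwise seen from above), up to 1.4. A spring hinge pulls it shut with about 0.4 N m when shut and 0.6 N m at 25 degrees (about 4 N at the knob); let go, it closes.
- bolt (a joint): How far the barrel bolt is drawn back, m: 0 fully shot, 0.035 fully drawn against its stop. It slides along the gate towards the hinge (guard +y when shut), takes about 1.5 N and stays where it is left. The 12 mm steel rod lies 12 mm in front of the hinge axis, about 125 mm up, and turns with the gate.
- bolt_lift (a joint): How far the sagging bolt is lifted, rad: 0 hanging in its stretched front guide, 0.11 fully up. It rocks about the snug rear guide (52 mm from the hinge axis, 130 mm up), so the knob rises and shifts half as far towards the hinge; its weight drops it, 2 N at the knob. Drawn, 0.05 rad (6 mm at the knob; 12 mm is the stop) clears the keeper's lip; undrawn it rises only 0.04 rad in the bridge.
- knob (a point): Centre of the bolt's brass ball knob, 25 mm diameter, on a 9 mm upright stem, 58 mm above the rod, about 180 mm above the cart; free all round, nothing near it higher than 157 mm. Moves with bolt and gate: along the gate 203 mm from the hinge axis when shot, 168 mm drawn back; 12 mm in front of the hinge axis.
- keeper_lip (a point): Middle of the top edge of the keeper's bent lip: bare steel, 3 mm thick, 25 mm long, 124 mm above the cart, upright in front of the bolt's tip at the latch post, bent from the mouth of the bridge (which takes the shot bolt) towards the gate. The tip of the fully drawn bolt still stands 14 mm behind it and bars the gate until lifted; it is past the lip once the gate is at 0.09 rad.
- peg_mid (a point): Middle of the dark ebony peg, 99 mm tall, standing upright in the spring clip inside the guard, 125 mm behind the gate. Leave alone.
- stop_button (a joint): The red push button on the grey switch box, 90 x 130 x 62 mm: 0 out, 0.006 m pressed. Leave alone.
- bridge_mid (a point): Middle of the pale horn bridge, 72 x 12 x 20 mm, lying on the cart. Leave alone.
- handle_mid (a point): Middle of the chunky bronze file handle, 108 mm long, 32 mm in diameter, lying on the cart. Leave alone.
- block_mid (a point): Middle of the brown hardwood gauge block, 45 x 80 x 28 mm, lying on the cart. Leave alone.

How it is judged:
By the outcome, as a careful person would: the job done as asked, in the order asked, and still so for the second after the job is handed in, while the arm keeps its last pose, push and grip.
It also fails if it takes over 42 s, if anything falls off the work surface, if the arm or the gripper's body presses on something with over 40 N, if the wrist force passes 120 N, or if a joint passes its speed limit or range.

## Working session

There is one attempt and no reset: what is moved stays moved. The work goes in short steps, each a Python script; the robot and the scene stay as the last script left them, time stands still between calls to the robot, and variables do not carry over. Pictures are saved under pics/ and viewed, at most 10 in all, crops included, and the job is handed in when it is done.

```bash
mkdir -p pics; python3 - <<'E'
from workcell import bot
import cv2,numpy as np
for n in ("scene","top"):
    c=bot.read_camera(n); cv2.imwrite(f"pics/{n}0.png",c["pixels"]); np.save(f"{n}.npy",c,allow_pickle=True)
    print(n,c["fx"],c["cx"],c["cy"],np.round(c["R"],3).tolist(),np.round(c["t"],3), -np.array(c["R"]).T@c["t"])
print(bot.current_clock(),bot.current_tool_rot(),bot.current_contact_force())
E
```

```text
scene 459.63886189474374 314.2614581087354 210.995027678582 [[-0.171, 0.985, 0.011], [0.676, 0.126, -0.726], [-0.717, -0.117, -0.688]] [ 0.117 -0.277  1.602] [1.35535766 0.10690509 0.89917588]
top 448.2548492156302 311.5945895749016 201.44866281699464 [[0.009, -1.0, 0.008], [-0.998, -0.01, -0.068], [0.068, -0.007, -0.998]] [-0.044  0.569  1.282] [ 0.48153584 -0.02915819  1.31813761]
0.1 [-3.09142847e+00 -5.49430173e-01 -1.10222494e-04] [0.95208964 0.1487961  0.33691364]
```

View pics/scene0.png

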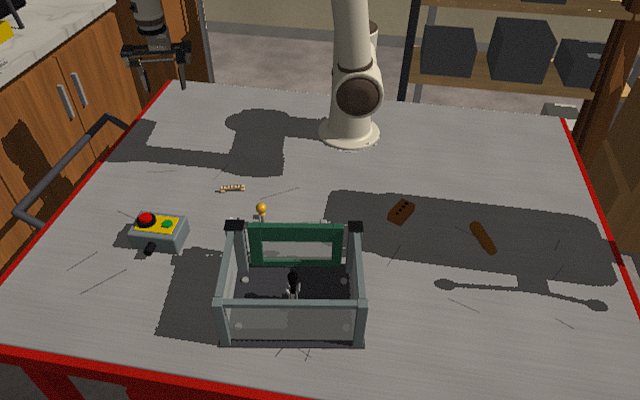

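View pics/top0.png

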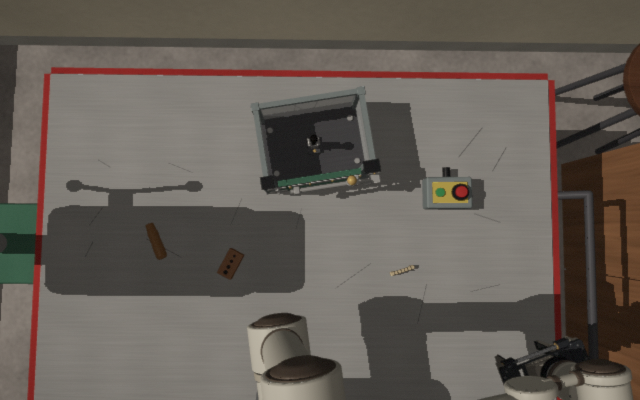

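The scene view shows the knob near (262,208). In the top view it is near (352,181), with the hinge post cap at (267,183) and the latch post cap at (371,166). Next I'll zoom in and triangulate.

```bash
cat > h.py <<'E'
import numpy as np,cv2
def ray(c,u,v):
    R=np.array(c["R"]);o=-R.T@np.array(c["t"]);d=R.T@np.array([(u-c["cx"])/c["fx"],(v-c["cy"])/c["fy"],1]);return o,d/np.linalg.norm(d)
def atz(c,u,v,z):
    o,d=ray(c,u,v);return o+d*(z-o[2])/d[2]
def tri(rs):
    A=0;b=0
    for o,d in rs:
        P=np.eye(3)-np.outer(d,d);A=A+P;b=b+P@o
    return np.linalg.solve(A,b)
def proj(c,X):
    p=np.array(c["R"])@X+c["t"];return p[:2]/p[2]*[c["fx"],c["fy"]]+[c["cx"],c["cy"]]
def ball(c,u,v,r=14):
    im=c["pixels"];h=cv2.cvtColor(im,cv2.COLOR_BGR2HSV);m=cv2.inRange(h,(12,110,60),(32,255,255))
    k=np.zeros_like(m);cv2.circle(k,(int(u),int(v)),r,255,-1);m&=k
    n,l,s,ce=cv2.connectedComponentsWithStats(m);i=1+np.argmax(s[1:,4]);return ce[i],s[i]
E
python3 - <<'E'
from h import *
S=np.load("scene.npy",allow_pickle=True).item();T=np.load("top.npy",allow_pickle=True).item()
a,sa=ball(S,262,208);b,sb=ball(T,352,181);print(a,sa,b,sb)
X=tri([ray(S,*a),ray(T,*b)]);print(X,proj(S,X),proj(T,X))
# dark caps in top
g=cv2.cvtColor(T["pixels"],cv2.COLOR_BGR2GRAY)
t=cv2.resize(T["pixels"][145:205,245:395],None,fx=5.3,fy=5.3,interpolation=cv2.INTER_CUBIC)
s=cv2.resize(S["pixels"][195:265,210:370],None,fx=5,fy=5,interpolation=cv2.INTER_CUBIC)[:280]
w=max(t.shape[1],s.shape[1]);f=lambda q:cv2.copyMakeBorder(q,0,0,0,w-q.shape[1],0)
cv2.imwrite("pics/z.png",np.vstack([f(t),f(s)[:275]]))
for u,v in((267,183),(371,166)):print(atz(T,u,v,.154))
E
```

```text
[260.96116505 208.70873786] [256 203  11  14 103] [351.33333333 179.87301587] [347 176   9   9  63]
[ 0.61539441 -0.13830227  0.17505681] [260.77712915 208.69626554] [351.17200894 179.90736651]
[0.6075415 0.0793557 0.154    ]
[ 0.65501988 -0.19217556  0.154     ]
```

View pics/z.png

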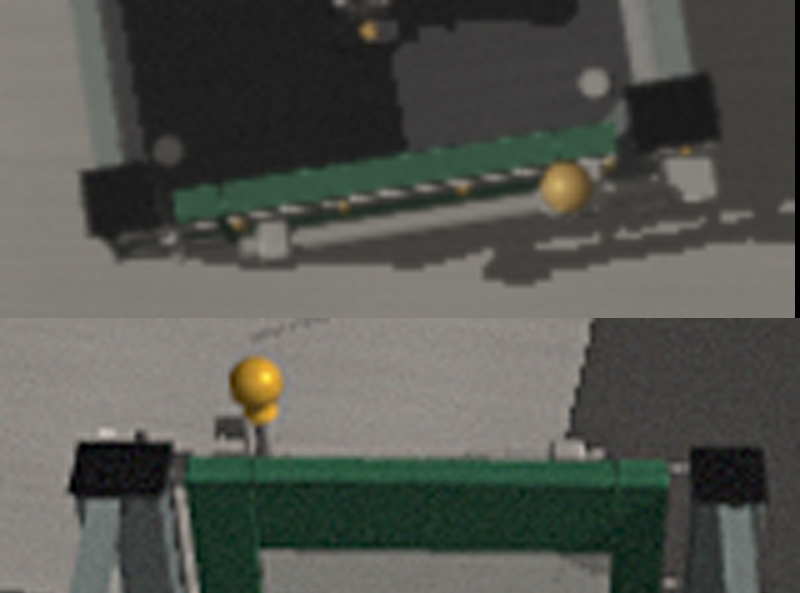

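The zoomed view confirms the ball at top (351.7,180.2) and scene (261.3,207.8), with clear space all round it. The gate yaw comes from a line fit. I'll hover above the knob and refine with the wrist camera.

```bash
cat >> h.py <<'E'
from scipy.spatial.transform import Rotation as Ro
def rot(psi,flip=False): # psi = yaw of guard x axis; tool y along guard x
    x=np.array([np.cos(psi),np.sin(psi),0]);z=np.array([0,0,-1.]);y=-x if flip else x
    return Ro.from_matrix(np.column_stack([np.cross(y,z),y,z])).as_rotvec()
E
python3 - <<'E'
from h import *
from workcell import bot
S=np.load("scene.npy",allow_pickle=True).item();T=np.load("top.npy",allow_pickle=True).item()
K=tri([ray(S,261.2,207.7),ray(T,351.6,180.1)]);print("K",K)
a=atz(T,371.4,165.4,.154)-atz(T,268.8,182.4,.154);print("caps yaw",np.degrees(np.arctan2(a[0],-a[1])))
h=cv2.cvtColor(T["pixels"],cv2.COLOR_BGR2HSV);m=cv2.inRange(h,(60,80,30),(90,255,255));k=np.zeros_like(m);k[150:195,270:365]=255;m&=k
v,u=np.nonzero(m);P=np.array([atz(T,x,y,.15)[:2] for x,y in zip(u,v)]).astype(np.float32)
l=cv2.fitLine(P,cv2.DIST_HUBER,0,.001,.001).ravel();d=l[:2]*-np.sign(l[1]);print("green yaw",np.degrees(np.arctan2(d[0],-d[1])),P.mean(0))
psi=np.radians(9.5)
for f in(0,1):
  for q in(0,-.436):
    print(f,q,bot.inverse_kinematics(K-[.05*(q<0),0,0.02],rot(psi+q,f)))
E
```

```text
K [ 0.61444032 -0.13830411  0.17739848]
caps yaw 10.044208802969642
green yaw 9.65251 [ 0.6249942  -0.05327232]
0 0 [-0.41294265  0.34306022  1.49220416  0.          1.30632827 -0.57874892]
0 -0.436 [-4.48106407e-01  2.22473533e-01  1.63947230e+00 -4.44089210e-16
  1.27964682e+00 -1.77912686e-01]
1 0 [-0.41294265  0.34306022  1.49220416  0.          1.30632827  2.56284373]
1 -0.436 [-4.48106407e-01  2.22473533e-01  1.63947230e+00 -4.44089210e-16
  1.27964682e+00  2.96367997e+00]
```

```bash
python3 - <<'E'
from h import *
from workcell import bot
psi=np.radians(9.8);K=np.array([.6144,-.1383,.1774])
bot.goto(K+[0,0,.10],rot(psi)); bot.set_gripper(.6,10)
c=bot.read_camera("wrist");np.save("wrist.npy",c,allow_pickle=True)
im=c["pixels"].copy();p=proj(c,K);print(p,bot.current_ee_pos(),bot.current_clock(),bot.current_contact_force())
cv2.imwrite("pics/w.png",im)
E
```

```text
[320.17515718 197.22143896] [ 0.61442268 -0.13827183  0.27743029] 2.9333 [ 0.38967149  0.66955101 -0.16620374]
```

View pics/w.png

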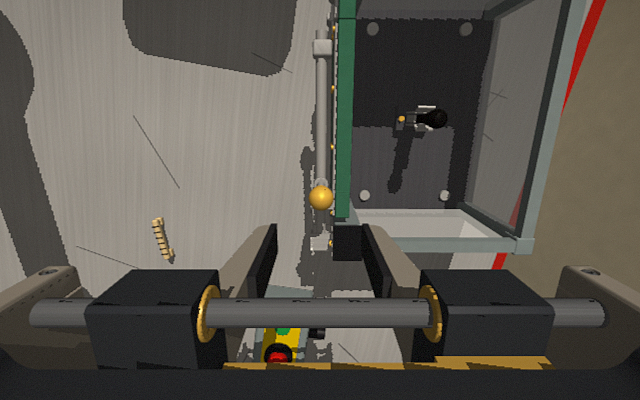

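The wrist view has the ball at (320.5,198) against a predicted (320.2,197.2), and the rod runs vertically, so the position and yaw are confirmed. Next: descend, grip and check.

```bash
python3 - <<'E'
from h import *
from workcell import bot
K=np.array([.6144,-.1383,.1774])
f0=bot.current_contact_force()
bot.line_to(K-[0,0,.016],max_speed=.08); f1=bot.current_contact_force()
bot.set_gripper(0,15); bot.hold(.3)
print(f0,f1,bot.current_contact_force(),bot.current_opening()*92,bot.current_grip_force(),bot.current_ee_pos(),bot.current_clock())
E
```

```text
[ 0.38967149  0.66955101 -0.16620374] [-0.24635504 -0.0441322  -0.32785715] [1.64939334 0.04587863 0.21585947] 23.3601689919915 14.999970495700836 [ 0.61454497 -0.13835255  0.16148651] 5.4083
```

```bash
python3 - <<'E'
from h import *
from workcell import bot
psi=np.radians(9.8);G=np.array([[np.cos(psi),np.sin(psi),0],[-np.sin(psi),np.cos(psi),0],[0,0,1]])
bot.set_gripper(0,25)
p0=np.array(bot.current_ee_pos());f0=bot.current_contact_force()
for s in [.01,.02,.03,.033,.0345,.036,.0375,.039]:
    bot.line_to(p0+s*G[1],max_speed=.05)
    f=G@np.array(bot.current_contact_force());print(s,f.round(2),(G@(bot.current_ee_pos()-p0)*1e3).round(2))
    if f[1]<-6: break
bot.hold(.1);print((G@np.array(bot.current_contact_force())).round(2),bot.current_opening()*92,bot.current_clock())
c=bot.read_camera("wrist");cv2.imwrite("pics/w2.png",c["pixels"][60:400,150:500])
np.save("p0.npy",p0)
E
```

```text
0.01 [1.03 0.87 1.06] [7.000e-02 1.097e+01 1.000e-02]
0.02 [1.5  1.5  1.26] [9.000e-02 2.087e+01 2.000e-02]
0.03 [ 1.09 -6.48  2.12] [ 0.5  27.83  1.34]
[ 1.21 -7.37  3.44] 23.3329616363086 6.775
```

View pics/w2.png

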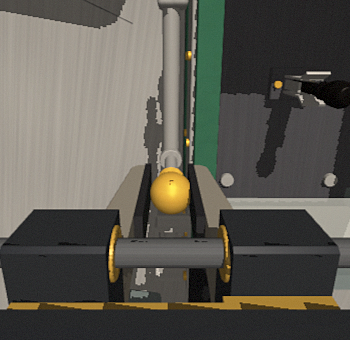

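The wrist crop shows the ball between the pads at about (320,250) in the full frame. Resistance came at 28 mm with a slight rise, so I'll check whether the ball slipped in the pads.

```bash
python3 - <<'E'
from h import *
from workcell import bot
psi=np.radians(9.8);G=np.array([[np.cos(psi),np.sin(psi),0],[-np.sin(psi),np.cos(psi),0],[0,0,1]])
p0=np.load("p0.npy")
c=bot.read_camera("wrist");b,s=ball(c,320,250,26);p=np.array(bot.current_ee_pos())
print("ball",b,s)
for dy in(-.006,-.003,0,.003,.006):print(dy,proj(c,p+[0,0,.016]+dy*G[1]),proj(c,p+[0,0,.016+dy]))
d=bot.read_camera("scene");S=np.load("scene.npy",allow_pickle=True).item()
t=d["pixels"][170:260,210:370]
o=S["pixels"][170:260,210:370]
T=bot.read_camera("top")
cv2.imwrite("pics/s2.png",cv2.resize(np.vstack([t[:60],c["pixels"][215:275,240:400]]),None,fx=5,fy=5,interpolation=cv2.INTER_CUBIC))
print(proj(d,p+[0,0,.016])-[210,170], (G@(p-p0)*1e3).round(2),(G@np.array(bot.current_contact_force())).round(2))
E
```

```text
ball [320.42991914 251.13140162] [ 300  227   40   47 1484]
-0.006 [320.8197209  259.63233073] [320.76460998 246.14868696]
-0.003 [320.82693371 255.15376429] [320.79882707 248.3521987 ]
0 [320.8342173  250.63125726] [320.8342173  250.63125726]
0.003 [320.84157269 246.06415978] [320.87084202 252.98981558]
0.006 [320.84900097 241.45180911] [320.908767   255.43210722]
[62.83794684 37.50456067] [ 0.45 27.78  1.22] [ 0.82 -7.5   3.36]
```

View pics/s2.png

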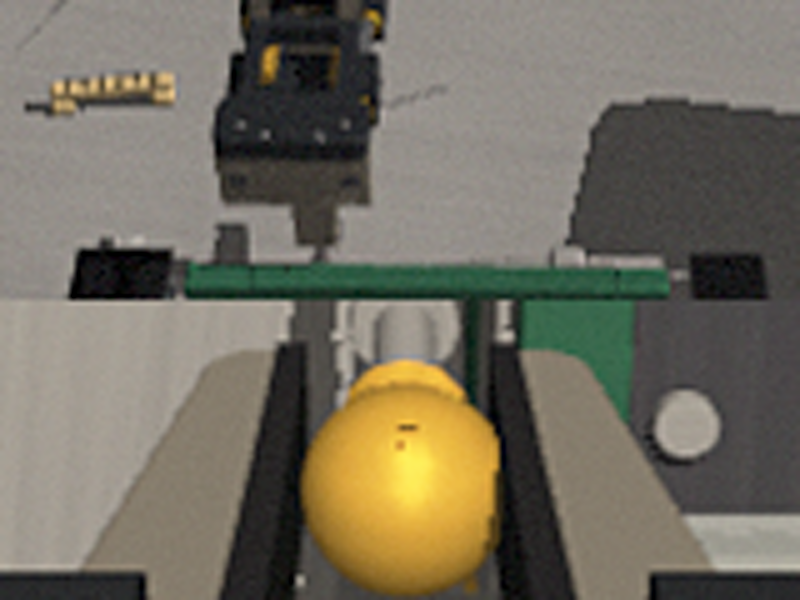

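Relative to the posts, the knob started about 6–7 mm from fully shot, so roughly 28 mm of travel puts it at the 35 mm stop. Lifting will confirm that: undrawn, it would jam at about 4.7 mm of rise.

```bash
python3 - <<'E'
from h import *
from workcell import bot
psi=np.radians(9.8);G=np.array([[np.cos(psi),np.sin(psi),0],[-np.sin(psi),np.cos(psi),0],[0,0,1]])
p0=np.load("p0.npy")
for h in (1.5,3,4.5,6,7.5,9,10):
    bot.line_to(p0+1e-3*((27.6+.46*h+.6)*G[1]+h*G[2]),max_speed=.03)
    f=G@np.array(bot.current_contact_force());e=G@(np.array(bot.current_ee_pos())-p0)*1e3
    print(h,f.round(2),e.round(2))
    if f[2]<-9: break
c=bot.read_camera("wrist");print(ball(c,320,250,26)[0],proj(c,np.array(bot.current_ee_pos())+[0,0,.016]),bot.current_clock())
E
```

```text
1.5 [ 1.36 -4.61  2.25] [ 0.17 28.01  1.83]
3 [ 1.8  -6.35  1.2 ] [ 0.07 28.47  3.13]
4.5 [ 1.83 -6.9   0.38] [ 0.03 29.12  4.52]
6 [ 1.03 -5.91  1.74] [ 0.04 29.81  6.05]
7.5 [ 1.18 -6.04  0.02] [2.000e-02 3.051e+01 7.510e+00]
9 [ 1.97 -7.22  0.18] [3.000e-02 3.121e+01 8.970e+00]
10 [ 2.35 -6.27  0.24] [-3.00e-02  3.17e+01  9.88e+00]
[320.94621373 251.2108988 ] [320.78307913 250.57010573] 8.775
```

It rose freely to 10 mm, so the bolt is fully drawn and well clear of the lip. Now I'll swing the gate about the hinge, monitoring force.

```bash
python3 - <<'E'
from h import *
from workcell import bot
def Gm(a): return np.array([[np.cos(a),np.sin(a),0],[-np.sin(a),np.cos(a),0],[0,0,1]])
psi=np.radians(9.8);p0=np.load("p0.npy")
G=Gm(psi);C=p0+1e-3*((27.6+4.6+.6)*G[1]+10*G[2]);H=C+.1634*G[1]+.012*G[0]
np.save("H.npy",H)
adj=0
for th in [.02,.04,.06,.08,.1,.13,.16,.2,.25,.3,.35,.4,.436]:
    g=Gm(psi-th);bot.line_to(H-(.1634-adj)*g[1]-.012*g[0],rot(psi-th),max_speed=.04)
    f=g@np.array(bot.current_contact_force());e=np.array(bot.current_ee_pos())-H
    d=g@e;print(th,f.round(2),(d*1e3).round(1),round(bot.current_opening()*92,2))
    if f[0]>10 or abs(f[1])>18 or abs(f[2])>12: print("stop");break
    if f[1]<-7.5: adj-=.0006
    elif f[1]>-4: adj+=.0006
c=bot.read_camera("wrist");cv2.imwrite("pics/w3.png",c["pixels"]);print(ball(c,320,250,26)[0],bot.current_clock())
E
```

```text
0.02 [ 2.18 -5.94 -0.35] [ -12.1 -164.5   -0.2] 23.46
0.04 [ 1.77 -5.79 -0.29] [ -12.1 -164.4   -0.2] 23.83
0.06 [ 2.62 -5.29  0.03] [-1.210e+01 -1.645e+02 -1.000e-01] 23.19
0.08 [ 2.82 -6.5  -0.78] [ -12.1 -164.4   -0.2] 23.16
0.1 [ 3.32 -5.67 -0.06] [ -12.1 -164.4   -0.2] 23.16
0.13 [ 2.42 -5.27  0.16] [ -12.1 -164.3   -0.2] 23.51
0.16 [ 3.05 -4.92  0.38] [ -12.1 -164.3   -0.3] 23.18
0.2 [ 2.43 -5.75 -0.68] [ -12.2 -164.2   -0.3] 23.34
0.25 [ 2.89 -4.35 -1.13] [ -12.2 -164.1   -0.4] 23.29
0.3 [ 3.02 -4.84 -0.64] [ -12.2 -164.1   -0.4] 23.24
0.35 [ 4.28 -4.25 -1.36] [ -12.2 -164.    -0.4] 23.43
0.4 [ 3.25 -4.06 -1.08] [ -12.1 -163.9   -0.4] 23.17
0.436 [ 2.84 -4.61 -1.19] [ -12.  -163.8   -0.3] 23.34
[322.70384047 251.0915805 ] 12.675
```

View pics/w3.png

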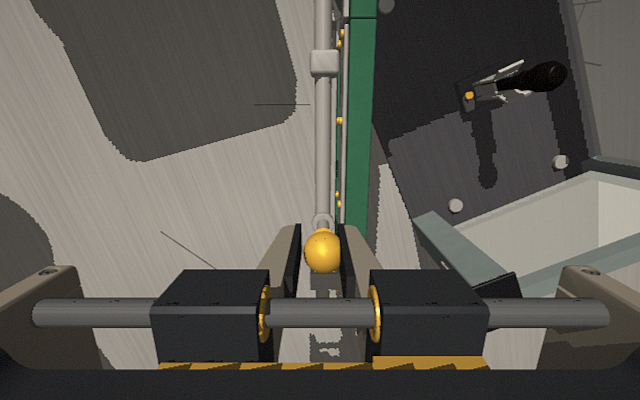

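The gate is ajar and parallel to the tool, so about 25°. The ball is still between the pads at (323,251), and the peg still stands in its clip. I'll check it's steady and hand in.

```bash
python3 - <<'E'
from workcell import bot
bot.hold(.5);print(bot.current_contact_force(),bot.current_ee_pos(),bot.current_grip_force(),bot.current_opening()*92,bot.current_clock())
print(bot.job_done())
E
```

```text
[ 3.01334297 -5.53392475 -1.56187001] [ 0.5385826  -0.09792305  0.17118146] 24.9998277425766 23.082220841029496 13.175
the job is handed in; nothing more can be done
None
```

I drew the bolt back to its stop, lifted it clear of the keeper's lip and swung the gate to about 25° ajar. The job is handed in with the gripper still holding the knob, after 13.2 s; measured forces stayed under 10 N, and no verdict came back.

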